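# Wind and set the staining timer

### The job

Set the wind-up staining timer: turn its dial clockwise past the red top mark until it comes up firmly against its end stop (firm, but do not strain it), keep it there a moment, then turn it back down until the pointer stands at the green marker clip and let go. Then press the blue start button fully down and release it. Do not shift the bottles and the cup standing around.

Things in the scene. Friction and masses are not known exactly. Their poses are not given: they have to be found in the camera images.
- timer_case: fixed white timer housing with a grey top, 116 x 194 mm (x, y), top face 46 mm above the worktop; origin at the centre of its underside, x from its front (robot side) to its back, z up. The dial axis stands at (0, -40) mm of this frame, the start button at (0, +58) mm
- dial_grip (a point): point on the dial's vertical axis, 71 mm above the worktop, in the black bar grip (46 mm long, 12 mm thick, upright flat sides) that rises from 55 to 83 mm above the worktop on a black skirt of 68 mm diameter whose top is at 55 mm. x of this frame runs along the bar towards the pointer, z up. Turning clockwise from above winds the dial up; it stays where it is left
- dial (a joint): elastic twist of the dial grip on its shaft, rad, positive when the grip is forced clockwise: 0 when free, 1 rad for 4 N m, so it shows the torque on the dial. Turning freely takes about 0.05 N m (twist 0.0125) either way. Firm against the stop is a twist over 0.045 (0.18 N m); the shaft is strained beyond 0.115 (0.46 N m) in either direction
- pointer_tip (a point): tip of the yellow pointer on the dial skirt, 40 mm from the dial axis, 50 mm above the worktop; it turns with the dial
- zero_mark (a point): white mark at the scale's zero, a point 40 mm from the dial axis, 50 mm above the worktop. The scale has ten divisions of 0.13 rad, clockwise from here
- top_mark (a point): red mark at the scale's top, 1.3 rad clockwise from the zero mark, a point 40 mm from the dial axis, 50 mm above the worktop. The end stop lies 0.1 to 0.55 rad beyond it, different on every timer, and can only be felt; from where the dial starts it is 1.0 to 1.35 rad of turning away
- marker_tip (a point): point on the line of the green marker clip, 40 mm from the dial axis, 50 mm above the worktop: the pointer tip meets it when the dial is set. The clip itself (12 mm long, top 51 mm above the worktop) lies just outside, 42 to 54 mm from the axis, 0.8 to 1.1 rad clockwise from the zero mark
- start (a joint): travel of the start button, m: 0 up, 0.006 fully down, sprung, 4 N when down
- start_top (a point): centre of the top of the round blue start button, 26 mm diameter; it moves down 6 mm when pressed and springs back
- dark_bottle: loose brown stain bottle with a black cap, 48 mm diameter, 104 mm tall, origin at the centre of its underside; stands to the right of the timer; leave it where it is
- blue_bottle: loose white bottle with a blue cap, 62 mm diameter, 135 mm tall, origin at the centre of its underside; stands behind the timer; leave it where it is
- red_cup: loose sample cup with a red lid, 51 mm diameter, 56 mm tall, origin at the centre of its underside; stands behind the timer; leave it where it is

How it is judged:
By the outcome, as a careful person would: the job done as asked, in the order asked, and still so for the second after the job is handed in, with the robot touching nothing.
It also fails if it takes over 64 s, if anything falls off the work surface, if the arm or the gripper's body presses on something with over 40 N, if the wrist force passes 120 N, or if a joint passes its speed limit or range.

### The arm

A 7-joint arm with a two-finger parallel gripper is mounted at the origin on a cart in front of the work surface, level with it; the furniture and walls round the work are solid. World frame = base frame: x ahead of the robot, y to its left, z up, the work surface at z = 0. Lengths are in m, angles in rad, forces in N, time in s.
With the tool pointing down it reaches from about 0.4 to 0.85 m from the base axis. Payload 10.4 kg.
Tool frame: the origin (TCP) lies at the very end of the fingers, on their centre line; the grasp point (between the pads) lies 19 mm behind it; z points along the fingers, x is the direction in which the jaws open and shut, and the axes are right-handed (so a half turn about z gives the same grasp; the last joint's range is limited). The gripper opens to 87 mm and grips with 3 to 60 N. Pads are 19 mm wide; open, the fingers measure 117 mm over their backs; the gripper's body (75 mm by 190 mm) begins 51 mm behind the grasp point.
Start: joints at [-1.334, 0.332, -0.065, 1.46, 0.022, 1.35, -0.088], TCP at [0.161, 0.604, 0.223] pointing down, gripper open.
Joint ranges: [-2.6, 2.6], [-0.5, 2.12], [-1.47, 1.34], [0.16, 2.42], [-1.27, 4.41], [0.06, 2.06], [-2.6, 2.6]. Speed limits (rad/s): [2.22, 2.22, 2.79, 2.79, 3.14, 3.14, 3.14].

### API

Orientations are given as a unit quaternion [x, y, z, w].
In Python, from bench import r gives the robot as it stands. The module is installed in compiled form; this text tells all that it offers.
- The arm moves only by the tool carry_out, never from a script. Its argument "commands" is a list that holds one entry, the list of rows, each a list of 7 numbers: the closure in counts, from 0 (fully open) to 255 (shut), then the shift along the tool's x, y, z in units of 25 mm (1.0 is 25 mm), then the turn, a rotation vector about the tool's x, y, z in units of 5 degrees (1.0 is 5 degrees). A call has 1 to 12 rows; each row is the pose to reach, as a shift and turn from the pose measured when the call began, along the tool's axes at that moment; what a row does not reach only later rows make up. A row lasts 1/8 s, in which the tool goes at most 62.5 mm and 10.7 degrees, less where a joint would pass 70% of its speed; a pose out of reach is approached as far as the arm can. A call with a gripper value outside its range is refused whole. The fingers move at their own pace and stop on an object; "grip_force" is the grip in N (left out, the last holds). Time passes only in rows, so rows that repeat a pose let the fingers close. It gives the time, the measured TCP pose, the force and the opening at its end, in the units of the state.
- r.read_state(): the state, without advancing time (a new reading comes with each control period).
- r.camera(name): name is "side" or "top"; returns the picture (400x640x3 uint8, blue, green, red); there is no depth.
- r.camera_info(name): a dict with "fx", "fy", "cx", "cy" (pixels), "origin" and "rotation" of the camera in the world. Camera axes: x right, y down, z forward; pixel columns grow to the right and rows downward; lengths in m; the calibration is good to about 2 mm. A picture is of the moment at which its call begins. camera_info takes no time and is no camera call.
- r.close_job(): hands the job in, once; it reports no verdict.
The state is a dict: "time": time; "joint_positions": joint angles; "joint_vel": joint speeds; "joint_torque": joint torques, N m; "ee_pos": TCP position; "eef_rot": TCP orientation; "ft_force": force on the tool from outside, world axes, zero at the start; "torque": the same for the moment, N m; "width": finger opening in m.
Only numpy, scipy, OpenCV 4.12 (cv2) and the standard library are available. Lean on these libraries where they do the work, as an engineer would, in place of code of your own. Each camera call takes 0.05 s, during which the arm holds its last target.

## Working session

There is one attempt and no reset: what is moved stays moved. The work goes in short steps, Python scripts to look and compute and a tool call to move; the robot and the scene stay as the last step left them, time stands still between calls to the robot, and variables do not carry over. Pictures are saved under pics/ and viewed, and the job is handed in when it is done.

Besides the shell and the picture viewer there is one more tool, called by a JSON object that holds its "name" and its "arguments". carry_out: Moves the arm, as the interface text tells. Its arguments: {"type":"object","properties":{"commands":{"type":"array"},"grip_force":{"type":"number"}},"required":["commands"]}

```bash
mkdir -p pics; python3 - <<'E'
from bench import r
import cv2
s=r.read_state()
for k,v in s.items(): print(k,v)
for n in("side","top"):
    im=r.camera(n); cv2.imwrite(f"pics/{n}0.png",im); print(n,r.camera_info(n))
E
```

```text
time 0.0
joint_positions [-1.33360301  0.33287168 -0.06473295  1.46094578  0.02161487  1.34989741
 -0.08850973]
joint_vel [ 6.77688122e-04 -5.58493241e-04 -1.41503804e-04 -1.35818707e-04
  1.11897732e-04  2.52297307e-03  8.01167877e-06]
joint_torque [-2.54995175e-04 -6.23250818e+01  2.46034091e-02 -3.89901924e+01
 -6.12756587e-02  3.95806495e-02  1.59365968e-04]
ee_pos [0.16044203 0.6036524  0.22175202]
eef_rot [ 7.92728179e-01  6.09574873e-01 -5.43098146e-04  4.61843022e-04]
ft_force [ 0.43399376 -0.7151802   0.4329963 ]
torque [-0.01078354  0.07830098 -0.0215748 ]
width 0.08708630073121328
side {'fx': 388.33531321407156, 'fy': 388.33531321407156, 'cx': 323.979565666335, 'cy': 196.69612683330996, 'origin': array([0.19796419, 0.49576221, 0.48436243]), 'rotation': array([-0.23402698,  0.82844527, -0.4908545 ,  0.1340584 ])}
top {'fx': 380.09432771979374, 'fy': 380.09432771979374, 'cx': 321.5150871715498, 'cy': 202.19220490544384, 'origin': array([ 0.49904156, -0.13461574,  0.9338983 ]), 'rotation': array([-0.69724437,  0.71471053, -0.04856073,  0.02609625])}
```

View pics/side0.png

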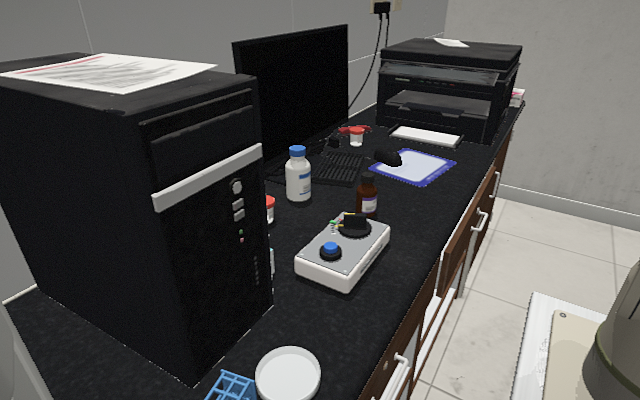

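View pics/top0.png

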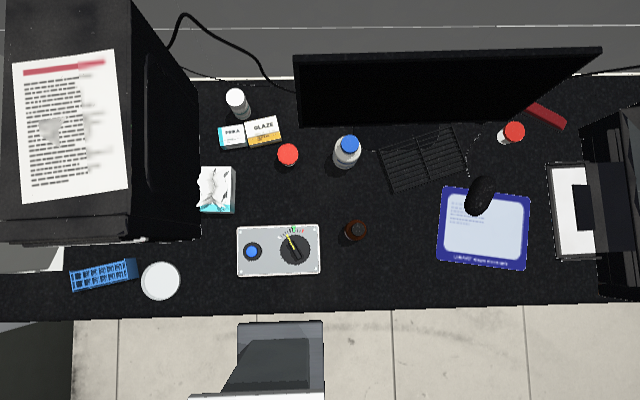

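The side view shows the timer near (343,250), with the blue button at (330,249) and the dial at (355,226). In the top view the case is near (278,250), the button at (252,251) and the dial at (294,249). I'll zoom in on the timer.

```bash
cat > h.py <<'E'
import numpy as np, cv2
from scipy.spatial.transform import Rotation as R
from bench import r
def ray(n,u,v):
    c=r.camera_info(n); d=np.array([(u-c['cx'])/c['fx'],(v-c['cy'])/c['fy'],1.])
    q=np.array(c['rotation']); return np.array(c['origin']),R.from_quat(q).apply(d)
def onz(n,u,v,z):
    o,d=ray(n,u,v); return o+d*(z-o[2])/d[2]
def proj(n,p):
    c=r.camera_info(n); q=R.from_quat(c['rotation']).inv().apply(np.array(p)-c['origin'])
    return np.array([c['fx']*q[0]/q[2]+c['cx'],c['fy']*q[1]/q[2]+c['cy']])
E
python3 - <<'E'
import cv2
from h import *
a=cv2.imread('pics/top0.png')[215:285,230:330]; cv2.imwrite('pics/topz.png',cv2.resize(a,None,fx=8,fy=8,interpolation=cv2.INTER_NEAREST))
a=cv2.imread('pics/side0.png')[205:295,290:395]; cv2.imwrite('pics/sidez.png',cv2.resize(a,None,fx=6,fy=6,interpolation=cv2.INTER_NEAREST))
print(onz('top',294,249,.05),onz('top',252,251,.05))
E
```

```text
[ 0.48546775 -0.0977068   0.05      ] [ 0.48349559 -0.00141242  0.05      ]
```

View pics/topz.png

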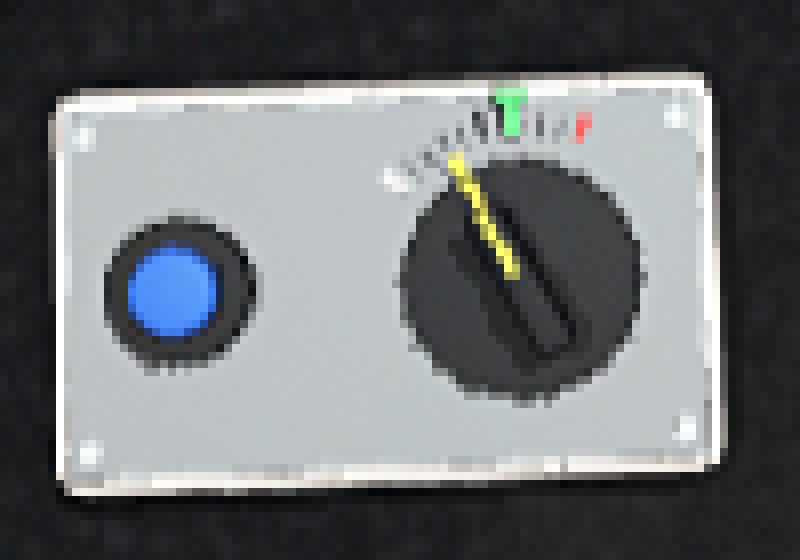

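View pics/sidez.png

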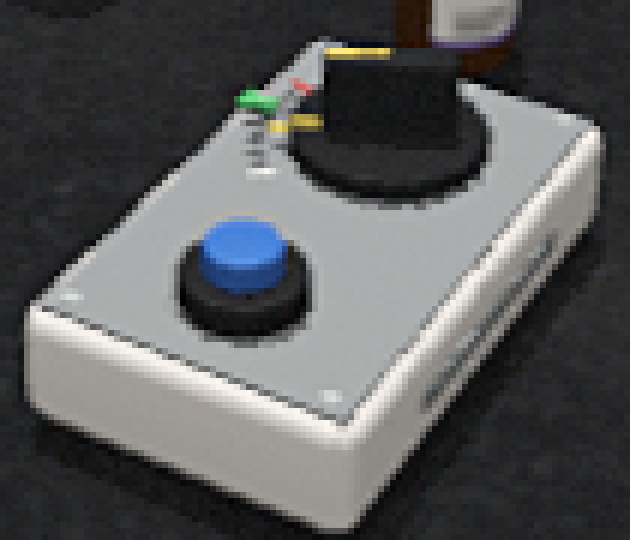

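The zooms show the grey plate, the blue button, a yellow pointer a little counter-clockwise of the green clip, and white and red marks at either end of the scale. Next I'll measure these.

```bash
cat > meas.py <<'E'
from h import *
def cen(m):
    k,l,st,c=cv2.connectedComponentsWithStats(m.astype(np.uint8)); i=1+np.argmax(st[1:,4]); return c[i],st[i,4]
def axis_frame(im):
    # case: bright region outline in top view
    hsv=cv2.cvtColor(im,cv2.COLOR_BGR2HSV); roi=np.zeros(im.shape[:2],bool); roi[218:282,230:327]=1
    m=((hsv[...,2]>110)&roi).astype(np.uint8); m=cv2.morphologyEx(m,cv2.MORPH_CLOSE,np.ones((3,3)))
    c=max(cv2.findContours(m,cv2.RETR_EXTERNAL,cv2.CHAIN_APPROX_NONE)[0],key=cv2.contourArea).reshape(-1,2)
    W=np.array([onz('top',u,v,.046)[:2] for u,v in c])
    (cx,cy),(w,h),a=cv2.minAreaRect((W*1000).astype(np.float32)); return cx,cy,w,h,a
E
python3 - <<'E'
from meas import *
im=cv2.imread('pics/top0.png'); print('case',axis_frame(im))
sm=cv2.imread('pics/side0.png')
def masks(im,box):
    h=cv2.cvtColor(im,cv2.COLOR_BGR2HSV).astype(int); H,S,V=h[...,0],h[...,1],h[...,2]
    roi=np.zeros(im.shape[:2],bool); roi[box[0]:box[1],box[2]:box[3]]=1
    return dict(blue=(H>100)&(H<125)&(S>120)&roi, green=(H>50)&(H<85)&(S>110)&roi, yellow=(H>22)&(H<36)&(S>100)&roi, red=((H<8)|(H>172))&(S>110)&roi)
for n,i,b,zs in(('top',im,(218,282,230,327),dict(blue=.06,green=.051,yellow=.05,red=.05)),('side',sm,(205,295,290,395),dict(blue=.06,green=.051,yellow=.05,red=.05))):
    for k,m in masks(i,b).items():
        if m.sum()==0: continue
        c,a=cen(m); print(n,k,c.round(2),a,onz(n,*c,zs[k]).round(4))
        if k=='yellow': 
            ys,xs=np.nonzero(m); print(sorted(zip(ys,xs))[:6],sorted(zip(ys,xs))[-4:])
# dial skirt dark circle in top view
g=im.max(2); m=(g<90).astype(np.uint8); roi=np.zeros_like(m); roi[228:272,275:315]=1
h=cv2.cvtColor(im,cv2.COLOR_BGR2HSV); m=(m|((h[...,0]>22)&(h[...,0]<36)&(h[...,1]>100)))*roi
k,l,st,c=cv2.connectedComponentsWithStats(m.astype(np.uint8)); i=1+np.argmax(st[1:,4])
cc=max(cv2.findContours((l==i).astype(np.uint8),cv2.RETR_EXTERNAL,cv2.CHAIN_APPROX_NONE)[0],key=cv2.contourArea).reshape(-1,2)
W=np.array([onz('top',u,v,.052)[:2] for u,v in cc])
print('skirt ell px',cv2.fitEllipse(cc),'world',cv2.minEnclosingCircle((W*1000).astype(np.float32)),cv2.fitEllipse((W*1000).astype(np.float32)))
# blue two-view triangulation
E
```

```text
case (484.6437072753906, -60.543052673339844, 116.13963317871094, 191.58023071289062, 0.6605452299118042)
top blue [251.25 251.11] 116 [ 0.4835 -0.0012  0.06  ]
top green [293.36 228.82] 11 [ 0.5319 -0.0971  0.051 ]
top yellow [290.   241.87] 31 [ 0.502  -0.0888  0.05  ]
[(np.int64(235), np.int64(286)), (np.int64(235), np.int64(287)), (np.int64(236), np.int64(287)), (np.int64(236), np.int64(288)), (np.int64(237), np.int64(287)), (np.int64(237), np.int64(288))] [(np.int64(248), np.int64(293)), (np.int64(248), np.int64(294)), (np.int64(249), np.int64(293)), (np.int64(249), np.int64(294))]
top red [302.33 230.33] 3 [ 0.5279 -0.1178  0.05  ]
side blue [330.12 247.51] 149 [ 0.4859 -0.0058  0.06  ]
side green [331.81 221.69] 16 [ 0.5345 -0.0956  0.051 ]
side yellow [349.26 213.48] 23 [ 0.52   -0.1452  0.05  ]
[(np.int64(213), np.int64(344)), (np.int64(213), np.int64(345)), (np.int64(213), np.int64(346)), (np.int64(213), np.int64(347)), (np.int64(213), np.int64(348)), (np.int64(213), np.int64(349))] [(np.int64(226), np.int64(337)), (np.int64(226), np.int64(338)), (np.int64(226), np.int64(339)), (np.int64(226), np.int64(341))]
side red [340.   219.33] 3 [ 0.5254 -0.114   0.05  ]
skirt ell px ((294.6884460449219, 249.27276611328125), (28.81920051574707, 29.028669357299805), 167.9183807373047) world ((486.49249267578125, -97.94770812988281), 36.31063461303711) ((484.9649353027344, -99.39830780029297), (65.82335662841797, 66.57394409179688), 131.6110076904297)
```

```bash
cat >> h.py <<'E'
def plan(targets):
    """targets: (x,y,z,yaw of tool x) tool down; print tool units from measured pose"""
    s=r.read_state(); R0=R.from_quat(s['eef_rot']); p0=np.array(s['ee_pos'])
    for x,y,z,a in targets:
        Rt=R.from_matrix(np.array([[np.cos(a),np.sin(a),0],[np.sin(a),-np.cos(a),0],[0,0,-1]]))
        print((R0.inv().apply(np.array([x,y,z])-p0)/.025).round(3),(np.degrees((R0.inv()*Rt).as_rotvec())/5).round(3))
def tyaw(s):
    x=R.from_quat(s['eef_rot']).apply([1,0,0]); return np.arctan2(x[1],x[0])
E
python3 - <<'E'
from h import *
A=np.array([.485,-.1])
def ang(p): d=np.array(p[:2])-A; return np.arctan2(d[1],d[0]).round(3),np.hypot(*d).round(4)
for nm,n,u,v,z in(('tip','top',286.4,235.3,.05),('mid','top',289.5,241.5,.055),('tipside','side',335,226,.05),('zero','top',279.2,237.3,.05),('zero side','side',333.5,233.5,.05),('red','top',302.3,230.3,.048),('red side','side',340,219.3,.048),('grn','top',293.36,228.8,.051),('grnside','side',331.8,221.7,.051)):
    p=onz(n,u,v,z); print(nm,p.round(4),ang(p))
for u,v,z in((289,238,.083),(294,249,.083)): print(onz('top',u,v,z))
# bar top far end
p=onz('top',299,258,.083);print('bar end',p,ang(p))
print('bottle',onz('top',355,228,.1),onz('top',348,143,.13),onz('top',287,153,.056))
print('tower edge',onz('top',200,240,0.0),onz('top',130,215,.45))
s=r.read_state(); print(tyaw(s))
plan([(.25,.40,.22,1.4),(.37,.2,.22,1.7),(.45,.05,.2,2.03),(.485,-.1,.13,2.03)])
E
```

```text
tip [ 0.5174 -0.0808  0.05  ] (np.float64(0.536), np.float64(0.0377))
mid [ 0.5029 -0.0879  0.055 ] (np.float64(0.593), np.float64(0.0216))
tipside [ 0.5215 -0.0863  0.05  ] (np.float64(0.358), np.float64(0.039))
zero [ 0.5132 -0.0641  0.05  ] (np.float64(0.905), np.float64(0.0456))
zero side [ 0.5106 -0.0612  0.05  ] (np.float64(0.988), np.float64(0.0464))
red [ 0.528  -0.1177  0.048 ] (np.float64(-0.39), np.float64(0.0465))
red side [ 0.5269 -0.1169  0.048 ] (np.float64(-0.384), np.float64(0.0452))
grn [ 0.5319 -0.0971  0.051 ] (np.float64(0.061), np.float64(0.047))
grnside [ 0.5345 -0.0956  0.051 ] (np.float64(0.089), np.float64(0.0497))
[ 0.51055539 -0.08844109  0.083     ]
[ 0.48597453 -0.09908478  0.083     ]
bar end [ 0.46590377 -0.10976049  0.083     ] (np.float64(-2.669), np.float64(0.0214))
bottle [ 0.52844134 -0.23441297  0.1       ] [ 0.711694   -0.22217068  0.13      ] [ 0.70987487 -0.0857319   0.056     ]
tower edge [0.51244503 0.13123535 0.        ] [0.53955355 0.09051556 0.45      ]
1.3110024405892
[-6.954  5.554  0.083] [ 0.     0.014 -1.02 ]
[-13.453  12.248   0.091] [-2.000e-03  1.400e-02 -4.458e+00]
[-18.428  16.882   0.898] [-4.000e-03  1.400e-02 -8.239e+00]
[-23.864  19.776   3.705] [-4.000e-03  1.400e-02 -8.239e+00]
```

{"name": "carry_out", "arguments": {"commands": [[[0,-1.8,1.4,0,0,0,-0.3],[0,-3.5,2.8,0,0,0,-0.5],[0,-5.2,4.2,0,0,0,-0.8],[0,-7,5.6,0,0,0,-1],[0,-8.6,7.3,0,0,0,-2],[0,-10.2,9,0,0,0,-3],[0,-11.8,10.6,0,0,0,-3.8],[0,-13.5,12.2,0,0,0,-4.5],[0,-15.2,14,0,0,0,-5.7],[0,-17,15.6,0.4,0,0,-7],[0,-18.4,16.9,0.9,0,0,-8.2],[0,-18.4,16.9,0.9,0,0,-8.2]]], "grip_force": 20}}

```text
time: 1.6
ee_pos: [0.451, 0.047, 0.1991]
eef_rot: [0.531, 0.847, -0.001, 0.0]
ft_force: [0.1, 0.9, 1.1]
width: 0.0873
```

```bash
python3 - <<'E'
from h import *
s=r.read_state(); print(tyaw(s),s['joint_positions'].round(2),s['torque'])
plan([(.485,-.1,.13,2.015),(.485,-.1,.059,2.015)])
E
```

```text
2.022511730960161 [-0.78 -0.07  0.56  1.95  0.04  1.25  1.79] [ 0.12729599  0.08200509 -0.0439714 ]
[-5.879 -1.336  2.776] [-0.027  0.019  0.086]
[-5.874 -1.329  5.616] [-0.027  0.019  0.086]
```

{"name": "carry_out", "arguments": {"commands": [[[0,-1.5,-0.3,0.5,0,0,0],[0,-3,-0.7,1,0,0,0],[0,-4.5,-1,1.7,0,0,0.1],[0,-5.9,-1.3,2.3,0,0,0.1],[0,-5.9,-1.3,2.8,0,0,0.1],[0,-5.9,-1.3,2.8,0,0,0.1]]]}}

```text
time: 2.35
ee_pos: [0.4853, -0.0988, 0.1285]
eef_rot: [0.534, 0.845, -0.002, -0.001]
ft_force: [-0.5, -0.2, 0.7]
width: 0.0871
```

```bash
python3 - <<'E'
from h import *
s=r.read_state(); print(tyaw(s),s['joint_positions'].round(2),s['ee_pos'],s['torque'])
plan([(.485,-.1,.059,2.015)])
im=r.camera('top');cv2.imwrite('pics/t1.png',cv2.resize(im[150:330,200:400],None,fx=3,fy=3))
im=r.camera('side');cv2.imwrite('pics/s1.png',cv2.resize(im[120:300,250:450],None,fx=3,fy=3))
E
```

```text
2.014319016682131 [-0.59  0.14  0.75  1.95 -0.1   1.1   2.22] [ 0.48528096 -0.09876615  0.12848985] [ 0.06641166  0.00346475 -0.01372683]
[-0.039 -0.019  2.78 ] [-0.05   0.005 -0.008]
```

View pics/t1.png

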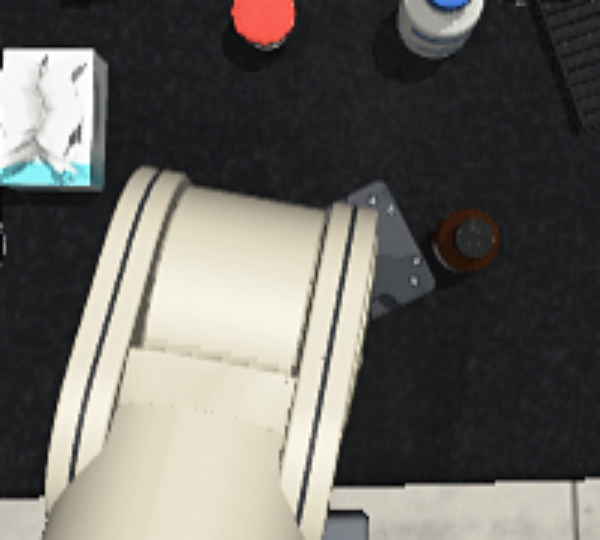

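View pics/s1.png

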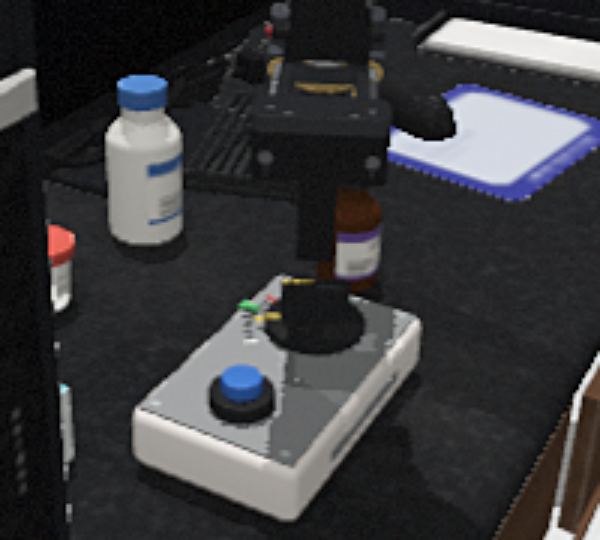

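The side view shows the fingers straddling the dial, with the pointer still visible at about (337,225). In the top view the arm covers the dial, but the bottle is clear. I'll descend and grip.

{"name": "carry_out", "arguments": {"commands": [[[0,0,0,0.7,0,0,0],[0,0,0,1.4,0,0,0],[0,0,0,2.1,0,0,0],[0,0,0,2.7,0,0,0],[0,0,0,2.7,0,0,0]]]}}

```text
time: 3.08
ee_pos: [0.485, -0.0989, 0.0608]
eef_rot: [0.534, 0.846, -0.002, -0.001]
ft_force: [0.8, 0.7, 0.4]
width: 0.0872
```

```bash
python3 - <<'E'
from h import *
s=r.read_state(); print(tyaw(s),s['ee_pos'],s['torque'],s['ft_force'])
im=r.camera('side');cv2.imwrite('pics/s2.png',cv2.resize(im[180:280,290:410],None,fx=5,fy=5))
for i in range(3):
    r.camera('side'); print(r.read_state()['torque'].round(3))
E
```

```text
2.0150860887918025 [ 0.48504223 -0.0988912   0.06076853] [0.02177793 0.02781809 0.00316435] [0.79167972 0.70733013 0.35302125]
[ 0.062  0.023 -0.046]
[0.091 0.018 0.003]
[0.075 0.035 0.018]
```

View pics/s2.png

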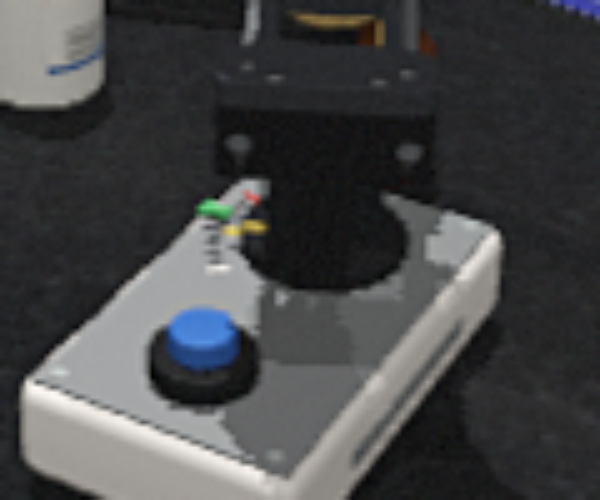

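{"name": "carry_out", "arguments": {"commands": [[[255,0,0,0,0,0,0],[255,0,0,0,0,0,0],[255,0,0,0,0,0,0],[255,0,0,0,0,0,0],[255,0,0,0,0,0,0],[255,0,0,0,0,0,0]]], "grip_force": 40}}

```text
time: 4.03
ee_pos: [0.4864, -0.0988, 0.0626]
eef_rot: [0.534, 0.846, -0.001, 0.0]
ft_force: [0.1, -0.7, 0.1]
width: 0.0352
```

```bash
cat > st.py <<'E'
from h import *
t=[];f=[]
for i in range(2):
    s=r.read_state(); t.append(s['torque']); f.append(s['ft_force']); im=r.camera('side')
s=r.read_state(); t.append(s['torque']); f.append(s['ft_force'])
print('t',round(s['time'],2),'yaw',tyaw(s).round(4),'barang',round(tyaw(s)-np.pi/2,4),s['ee_pos'].round(4),'T',np.mean(t,0).round(3),'Tz',np.round([x[2] for x in t],3),'F',np.mean(f,0).round(2),'w',round(s['width'],4),'j7',s['joint_positions'][6].round(2))
h=cv2.cvtColor(im,cv2.COLOR_BGR2HSV).astype(int)
m=(h[...,0]>20)&(h[...,0]<36)&(h[...,1]>90)&(h[...,2]>90); m[:219]=0;m[240:]=0;m[:,:325]=0;m[:,365:]=0
ys,xs=np.nonzero(m); print('yellow',len(xs),(xs.min(),ys[xs.argmin()],xs.mean().round(2),ys.mean().round(2)) if len(xs) else '')
import sys
if len(sys.argv)>1: cv2.imwrite(f'pics/{sys.argv[1]}.png',cv2.resize(im[180:280,290:410],None,fx=5,fy=5))
E
python3 st.py s3
```

```text
t 4.12 yaw 2.0153 barang 0.4445 [ 0.4865 -0.0989  0.0626] T [ 0.049  0.028 -0.002] Tz [-0.014  0.014 -0.006] F [ 0.3  -0.61  0.1 ] w 0.0273 j7 2.3
yellow 14 (np.int64(335), np.int64(225), np.float64(338.5), np.float64(225.0))
```

View pics/s3.png

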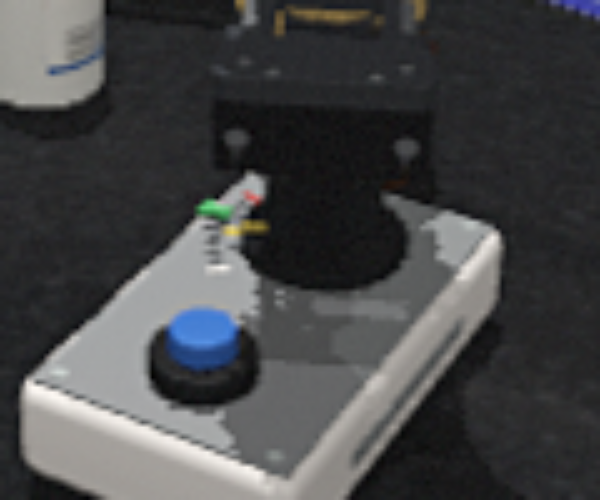

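{"name": "carry_out", "arguments": {"commands": [[[255,0,0,0.1,0,0,0],[255,0,0,0.1,0,0,0],[255,0,0,0.1,0,0,0],[255,0,0,0.1,0,0,0]]]}}

```text
time: 4.62
ee_pos: [0.4864, -0.0994, 0.06]
eef_rot: [0.534, 0.846, -0.001, 0.0]
ft_force: [3.5, -4.6, -6.4]
width: 0.0118
```

```bash
python3 st.py s4
```

```text
t 4.72 yaw 2.0151 barang 0.4443 [ 0.4865 -0.0993  0.06  ] T [-0.953 -0.73   0.084] Tz [0.118 0.083 0.052] F [ 3.02 -4.76 -6.92] w 0.0115 j7 2.31
yellow 12 (np.int64(334), np.int64(225), np.float64(338.0), np.float64(224.67))
```

Gripped: the opening is 11.8 mm, which matches the 12 mm bar. I'll wind most of the way in, then feel for the stop.

{"name": "carry_out", "arguments": {"commands": [[[255,-0.03,0,-0.04,0,0,0.5],[255,-0.03,0,-0.04,0,0,1.5],[255,-0.03,0,-0.04,0,0,2.5],[255,-0.03,0,-0.04,0,0,3.5],[255,-0.03,0,-0.04,0,0,4.5],[255,-0.03,0,-0.04,0,0,5.5],[255,-0.03,0,-0.04,0,0,6.5],[255,-0.03,0,-0.04,0,0,7.5],[255,-0.03,0,-0.04,0,0,8.5],[255,-0.03,0,-0.04,0,0,9],[255,-0.03,0,-0.04,0,0,9]]]}}

```text
time: 6.1
ee_pos: [0.4865, -0.1005, 0.0602]
eef_rot: [0.817, 0.576, -0.001, 0.001]
ft_force: [6.0, -5.2, -16.9]
width: 0.0118
```

```bash
python3 st.py s5
```

```text
t 6.2 yaw 1.2294 barang -0.3414 [ 0.4865 -0.1005  0.0602] T [-1.237 -1.535  0.06 ] Tz [0.045 0.054 0.08 ] F [  5.88  -5.23 -17.3 ] w 0.012 j7 1.58
yellow 4 (np.int64(342), np.int64(219), np.float64(343.5), np.float64(219.0))
```

View pics/s5.png

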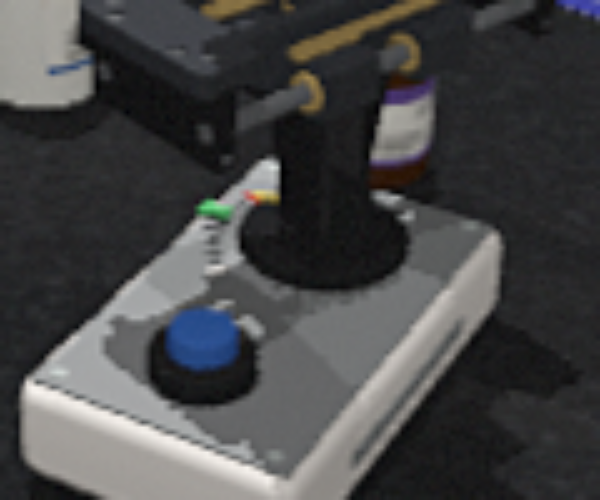

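{"name": "carry_out", "arguments": {"commands": [[[255,0,0,0.05,0,0,0.7],[255,0,0,0.05,0,0,1.4],[255,0,0,0.05,0,0,2.1],[255,0,0,0.05,0,0,2.3],[255,0,0,0.05,0,0,2.3]]]}}

```text
time: 6.82
ee_pos: [0.4866, -0.1009, 0.0597]
eef_rot: [0.871, 0.492, -0.001, 0.002]
ft_force: [-3.0, -3.2, 9.1]
width: 0.0118
```

```bash
python3 st.py
```

```text
t 6.92 yaw 1.0283 barang -0.5425 [ 0.4866 -0.1009  0.0597] T [-0.626  0.739  0.055] Tz [ 0.134  0.05  -0.02 ] F [-2.77 -2.6   9.68] w 0.0117 j7 1.4
yellow 0
```

{"name": "carry_out", "arguments": {"commands": [[[255,0,0,-0.02,0,0,0.4],[255,0,0,-0.02,0,0,0.4]]]}}

```text
time: 7.18
ee_pos: [0.4864, -0.1009, 0.0599]
eef_rot: [0.879, 0.476, -0.001, 0.002]
ft_force: [1.0, -3.4, -6.2]
width: 0.0116
```

```bash
python3 st.py
```

```text
t 7.28 yaw 0.9937 barang -0.5771 [ 0.4864 -0.1009  0.06  ] T [-0.765 -0.45   0.035] Tz [0.078 0.019 0.009] F [ 1.45 -3.26 -6.7 ] w 0.0117 j7 1.36
yellow 0
```

{"name": "carry_out", "arguments": {"commands": [[[255,0,0,0,0,0,0.4],[255,0,0,0,0,0,0.4]]]}}

```text
time: 7.52
ee_pos: [0.4864, -0.101, 0.0599]
eef_rot: [0.887, 0.461, -0.001, 0.002]
ft_force: [2.1, -3.0, -5.0]
width: 0.0119
```

```bash
python3 st.py
```

```text
t 7.62 yaw 0.9588 barang -0.612 [ 0.4864 -0.101   0.0599] T [-0.813 -0.4    0.045] Tz [0.037 0.069 0.029] F [ 1.99 -3.54 -5.17] w 0.012 j7 1.33
yellow 0
```

{"name": "carry_out", "arguments": {"commands": [[[255,0,0,0,0,0,0.4],[255,0,0,0,0,0,0.4]]]}}

```text
time: 7.88
ee_pos: [0.4864, -0.101, 0.0599]
eef_rot: [0.895, 0.445, -0.001, 0.002]
ft_force: [1.7, -3.8, -5.6]
width: 0.012
```

```bash
python3 st.py
```

```text
t 7.97 yaw 0.924 barang -0.6468 [ 0.4864 -0.101   0.0599] T [-0.851 -0.36   0.036] Tz [-0.02   0.092  0.038] F [ 1.47 -4.06 -5.77] w 0.0118 j7 1.3
yellow 0
```

{"name": "carry_out", "arguments": {"commands": [[[255,0,0,0,0,0,0.4],[255,0,0,0,0,0,0.4]]]}}

```text
time: 8.22
ee_pos: [0.4863, -0.101, 0.0599]
eef_rot: [0.903, 0.43, -0.001, 0.002]
ft_force: [1.1, -3.6, -5.6]
width: 0.0114
```

```bash
python3 st.py
```

```text
t 8.32 yaw 0.8892 barang -0.6816 [ 0.4864 -0.101   0.0599] T [-0.904 -0.334  0.056] Tz [0.052 0.065 0.052] F [ 0.99 -4.03 -5.37] w 0.0115 j7 1.27
yellow 0
```

{"name": "carry_out", "arguments": {"commands": [[[255,0,0,0,0,0,0.4],[255,0,0,0,0,0,0.4]]]}}

```text
time: 8.57
ee_pos: [0.4863, -0.101, 0.0599]
eef_rot: [0.91, 0.414, -0.001, 0.002]
ft_force: [1.5, -4.8, -5.3]
width: 0.0117
```

```bash
python3 st.py
```

```text
t 8.68 yaw 0.8544 barang -0.7164 [ 0.4863 -0.101   0.0599] T [-0.905 -0.259  0.045] Tz [0.033 0.054 0.046] F [ 0.96 -4.47 -5.45] w 0.0119 j7 1.24
yellow 0
```

{"name": "carry_out", "arguments": {"commands": [[[255,0,0,0,0,0,0.4],[255,0,0,0,0,0,0.4]]]}}

```text
time: 8.93
ee_pos: [0.4863, -0.1011, 0.0599]
eef_rot: [0.917, 0.398, -0.001, 0.002]
ft_force: [0.9, -4.4, -5.7]
width: 0.0117
```

```bash
python3 st.py
```

```text
t 9.03 yaw 0.8196 barang -0.7512 [ 0.4863 -0.1011  0.0599] T [-0.959 -0.245  0.057] Tz [0.077 0.036 0.057] F [ 0.55 -4.37 -5.24] w 0.0118 j7 1.21
yellow 0
```

{"name": "carry_out", "arguments": {"commands": [[[255,0,0,0,0,0,0.4],[255,0,0,0,0,0,0.4]]]}}

```text
time: 9.28
ee_pos: [0.4863, -0.1011, 0.0599]
eef_rot: [0.924, 0.382, -0.001, 0.002]
ft_force: [1.0, -4.6, -4.2]
width: 0.0121
```

```bash
python3 st.py
```

```text
t 9.38 yaw 0.7847 barang -0.7861 [ 0.4863 -0.1011  0.0599] T [-1.013 -0.17   0.024] Tz [0.011 0.036 0.025] F [ 0.63 -4.51 -4.38] w 0.0111 j7 1.18
yellow 0
```

{"name": "carry_out", "arguments": {"commands": [[[255,0,0,0,0,0,0.4],[255,0,0,0,0,0,0.4]]]}}

```text
time: 9.62
ee_pos: [0.4862, -0.1012, 0.0599]
eef_rot: [0.931, 0.366, -0.001, 0.002]
ft_force: [1.2, -4.4, -3.9]
width: 0.0119
```

```bash
python3 st.py s6
```

```text
t 9.72 yaw 0.7499 barang -0.8209 [ 0.4862 -0.1011  0.0599] T [-1.054 -0.104  0.046] Tz [0.039 0.031 0.067] F [ 1.05 -4.64 -4.23] w 0.0115 j7 1.15
yellow 0
```

View pics/s6.png

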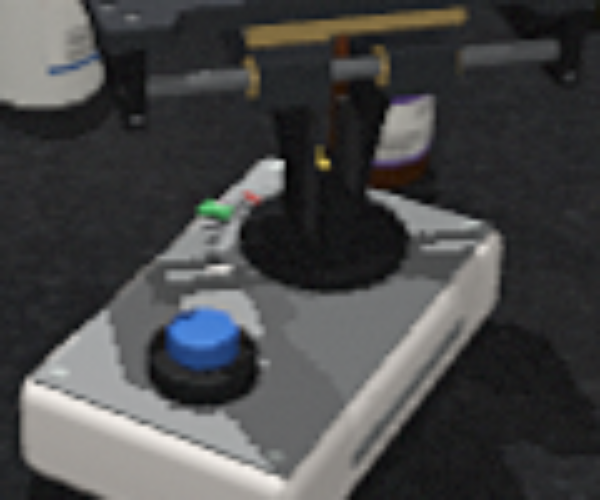

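The fingers hold the bar end-on at about (354,215), and the yellow line on the bar shows between them, so the dial is turning with the grip. I'll keep going.

{"name": "carry_out", "arguments": {"commands": [[[255,0,0,0,0,0,0.4],[255,0,0,0,0,0,0.4]]]}}

```text
time: 9.98
ee_pos: [0.4862, -0.1012, 0.0599]
eef_rot: [0.937, 0.35, -0.001, 0.002]
ft_force: [-0.6, -4.3, -3.9]
width: 0.0117
```

```bash
python3 st.py
```

```text
t 10.07 yaw 0.7152 barang -0.8556 [ 0.4862 -0.1012  0.0599] T [-1.103 -0.034  0.186] Tz [0.21  0.206 0.14 ] F [ 0.19 -4.9  -3.51] w 0.0116 j7 1.12
yellow 0
```

Stop contact: torque has risen to about 0.19 N m. I'll take it to about 0.29 and hold.

{"name": "carry_out", "arguments": {"commands": [[[255,0,0,0,0,0,0.3],[255,0,0,0,0,0,0.3],[255,0,0,0,0,0,0.3]]]}}

```text
time: 10.45
ee_pos: [0.4862, -0.1012, 0.0599]
eef_rot: [0.941, 0.338, -0.001, 0.002]
ft_force: [-0.2, -4.5, -3.8]
width: 0.0118
```

```bash
python3 st.py; python3 st.py
```

```text
t 10.55 yaw 0.6891 barang -0.8817 [ 0.4862 -0.1012  0.0599] T [-1.135 -0.042  0.274] Tz [0.278 0.266 0.279] F [-0.38 -4.71 -4.12] w 0.0118 j7 1.09
yellow 0 
t 10.65 yaw 0.6891 barang -0.8817 [ 0.4862 -0.1012  0.0599] T [-1.133 -0.033  0.256] Tz [0.279 0.226 0.262] F [-0.09 -4.53 -4.27] w 0.0118 j7 1.09
yellow 0
```

{"name": "carry_out", "arguments": {"commands": [[[255,0,0,0,0,0,0.1],[255,0,0,0,0,0,0.1],[255,0,0,0,0,0,0.1],[255,0,0,0,0,0,0.1],[255,0,0,0,0,0,0.1],[255,0,0,0,0,0,0.1],[255,0,0,0,0,0,0.1],[255,0,0,0,0,0,0.1]]]}}

```text
time: 11.65
ee_pos: [0.4862, -0.1012, 0.0599]
eef_rot: [0.943, 0.334, -0.001, 0.002]
ft_force: [-0.1, -4.4, -3.8]
width: 0.0115
```

```bash
python3 st.py
python3 - <<'E'
from h import *
im=cv2.imread('pics/top0.png')
# refine marker clip / zero / red / pointer in top with weighted colour saliency
A=np.array([.485,-.1])
b,g,rr=[im[...,i].astype(float) for i in range(3)]
def w(name,W,box):
    y0,y1,x0,x1=box; w=np.clip(W[y0:y1,x0:x1],0,None); yy,xx=np.mgrid[y0:y1,x0:x1]; u=(w*xx).sum()/w.sum(); v=(w*yy).sum()/w.sum(); return u,v
gu=w('g',g-np.maximum(b,rr)-25,(224,234,288,300)); p=onz('top',*gu,.0505)
ru=w('r',rr-np.maximum(b,g)-25,(227,235,298,308)); q=onz('top',*ru,.0475)
for ax in ((.485,-.1),(.486,-.1005),(.4862,-.101)):
    print(ax,[ (np.arctan2(*(x[:2]-np.array(ax))[::-1]).round(3),np.hypot(*(x[:2]-np.array(ax))).round(4)) for x in(p,q)])
si=cv2.imread('pics/side0.png');b,g,rr=[si[...,i].astype(float) for i in range(3)]
gu=w('g',g-np.maximum(b,rr)-25,(215,228,324,340)); p=onz('side',*gu,.0495)
print(gu,p,np.arctan2(*(p[:2]-np.array([.486,-.1005]))[::-1]))
E
```

```text
t 11.75 yaw 0.6804 barang -0.8904 [ 0.4862 -0.1012  0.0599] T [-1.186 -0.009  0.319] Tz [0.324 0.311 0.321] F [-0.1  -4.76 -4.1 ] w 0.0117 j7 1.08
yellow 0 
(0.485, -0.1) [(np.float64(0.056), np.float64(0.0483)), (np.float64(-0.388), np.float64(0.0464))]
(0.486, -0.1005) [(np.float64(0.068), np.float64(0.0473)), (np.float64(-0.387), np.float64(0.0453))]
(0.4862, -0.101) [(np.float64(0.079), np.float64(0.0472)), (np.float64(-0.378), np.float64(0.0449))]
(np.float64(332.27685950413223), np.float64(221.34022038567494)) [ 0.53555203 -0.09934034  0.0495    ] 0.023398601452710922
```

Held firm at about 0.3 N m for over 1 s. Next I'll turn back towards the marker, which sits at about 0.065 rad.

{"name": "carry_out", "arguments": {"commands": [[[255,0,0,0,0,0,-0.7],[255,0,0,0,0,0,-1.7],[255,0,0,0,0,0,-2.7],[255,0,0,0,0,0,-3.7],[255,0,0,0,0,0,-4.8],[255,0,0,0,0,0,-5.9],[255,0,0,0,0,0,-7],[255,0,0,0,0,0,-8.1],[255,0,0,0,0,0,-9.2],[255,0,0,0,0,0,-10],[255,0,0,0,0,0,-10.5],[255,0,0,0,0,0,-10.5]]]}}

```text
time: 13.25
ee_pos: [0.4866, -0.1002, 0.0599]
eef_rot: [0.698, 0.716, -0.001, 0.001]
ft_force: [3.0, 1.1, -6.2]
width: 0.0118
```

```bash
python3 st.py s7
```

```text
t 13.35 yaw 1.5961 barang 0.0253 [ 0.4866 -0.1002  0.0599] T [ 0.459 -0.748 -0.033] Tz [ 0.027 -0.07  -0.057] F [ 2.82  2.06 -6.27] w 0.0117 j7 1.91
yellow 13 (np.int64(337), np.int64(221), np.float64(340.23), np.float64(221.46))
```

View pics/s7.png

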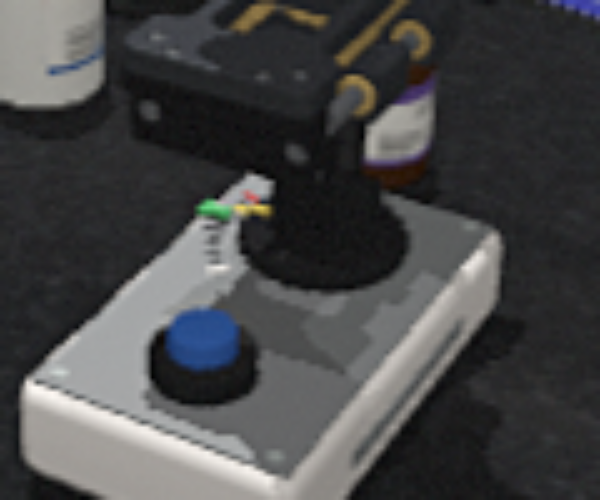

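The pointer (yellow, around (340,221)) now lies almost in line with the green clip at (332,222). I'll compare their angles sub-pixel.

```bash
cat > ang.py <<'E'
from h import *
import sys
def wc(W,box):
    y0,y1,x0,x1=box; w=np.clip(W[y0:y1,x0:x1],0,None); yy,xx=np.mgrid[y0:y1,x0:x1]; return (w*xx).sum()/w.sum(),(w*yy).sum()/w.sum(),w.sum()
def run(n,gb,yb,N=3):
    im=np.mean([r.camera(n).astype(float) for _ in range(N)],0); b,g,rr=[im[...,i] for i in range(3)]
    G=wc(g-np.maximum(b,rr)-25,gb); Y=wc(np.minimum(g,rr)-b-30,yb)
    pg=onz(n,*G[:2],.0500);py=onz(n,*Y[:2],.0500)
    print(n,'g',np.round(G,2),pg.round(4),'y',np.round(Y,2),py.round(4))
    for ax in((.485,-.0995),(.485,-.1005),(.4864,-.1005),(.4864,-.0995)):
        a=[np.arctan2(*(p[:2]-np.array(ax))[::-1]).round(3) for p in(pg,py)]; print(ax,a,'pointer-marker',(a[1]-a[0]).round(3), [np.hypot(*(p[:2]-np.array(ax))).round(4) for p in (pg,py)])
    return im
if __name__=='__main__':
    im=run('side',(216,228,326,338),(217,228,338,348),2)
    cv2.imwrite('pics/z_%s.png'%sys.argv[1],cv2.resize(im[205:240,315:365].astype(np.uint8),None,fx=14,fy=14,interpolation=cv2.INTER_NEAREST))
E
python3 ang.py a
```

```text
side g [332.23 221.37 689.5 ] [ 0.5352 -0.0985  0.05  ] y [340.57 221.33 615.  ] [ 0.5205 -0.1078  0.05  ]
(0.485, -0.0995) [np.float64(0.02), np.float64(-0.23)] pointer-marker -0.25 [np.float64(0.0502), np.float64(0.0365)]
(0.485, -0.1005) [np.float64(0.04), np.float64(-0.203)] pointer-marker -0.243 [np.float64(0.0502), np.float64(0.0363)]
(0.4864, -0.1005) [np.float64(0.041), np.float64(-0.212)] pointer-marker -0.253 [np.float64(0.0488), np.float64(0.0349)]
(0.4864, -0.0995) [np.float64(0.02), np.float64(-0.239)] pointer-marker -0.259 [np.float64(0.0488), np.float64(0.0351)]
```

View pics/z_a.png

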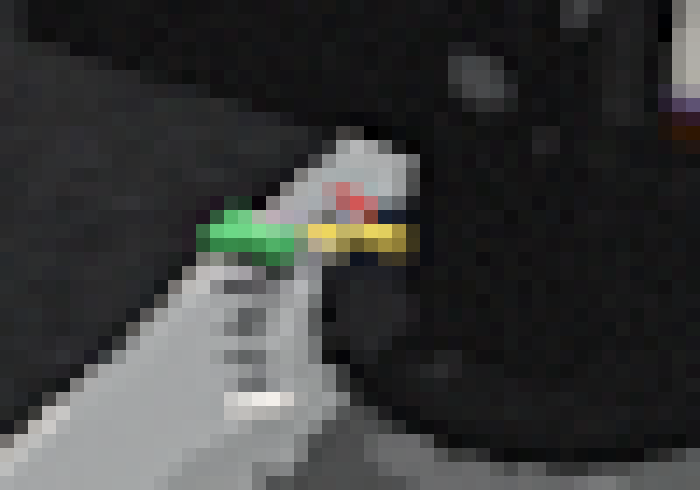

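```bash
python3 - <<'E'
from h import *
for ax in((.485,-.0995),(.4864,-.1005)):
  for a in(.44,.025,-.1,.065):
    f=lambda rad,z:proj('side',[ax[0]+rad*np.cos(a),ax[1]+rad*np.sin(a),z]).round(1)
    print(ax,a,'r40 z50',f(.04,.05),'r34 z55',f(.034,.055),'r25 z56',f(.025,.056),'r48 z50',f(.048,.05))
E
```

```text
(0.485, -0.0995) 0.44 r40 z50 [334.2 226.9] r34 z55 [337.2 225.1] r25 z56 [341.7 224.9] r48 z50 [330.3 226.7]
(0.485, -0.0995) 0.025 r40 z50 [336.5 222.8] r34 z55 [339.1 221.5] r25 z56 [343.  222.3] r48 z50 [333.1 221.7]
(0.485, -0.0995) -0.1 r40 z50 [337.8 221.7] r34 z55 [340.2 220.6] r25 z56 [343.8 221.6] r48 z50 [334.6 220.4]
(0.485, -0.0995) 0.065 r40 z50 [336.1 223.1] r34 z55 [338.8 221.8] r25 z56 [342.8 222.5] r48 z50 [332.7 222.2]
(0.4864, -0.1005) 0.44 r40 z50 [333.9 226.5] r34 z55 [336.9 224.6] r25 z56 [341.3 224.5] r48 z50 [329.9 226.2]
(0.4864, -0.1005) 0.025 r40 z50 [336.1 222.4] r34 z55 [338.8 221.1] r25 z56 [342.7 221.9] r48 z50 [332.8 221.3]
(0.4864, -0.1005) -0.1 r40 z50 [337.4 221.3] r34 z55 [339.8 220.2] r25 z56 [343.4 221.2] r48 z50 [334.3 220. ]
(0.4864, -0.1005) 0.065 r40 z50 [335.8 222.7] r34 z55 [338.5 221.4] r25 z56 [342.4 222.1] r48 z50 [332.3 221.7]
```

{"name": "carry_out", "arguments": {"commands": [[[255,0,0,0,0,0,-0.3],[255,0,0,0,0,0,-0.5],[255,0,0,0,0,0,-0.5]]]}}

```text
time: 13.82
ee_pos: [0.4866, -0.1001, 0.0599]
eef_rot: [0.682, 0.731, -0.002, 0.001]
ft_force: [2.4, 1.7, -5.7]
width: 0.0117
```

```bash
python3 st.py
```

```text
t 13.93 yaw 1.64 barang 0.0692 [ 0.4866 -0.1001  0.0599] T [ 0.568 -0.728 -0.049] Tz [-0.032 -0.095 -0.02 ] F [ 2.69  1.68 -5.66] w 0.0117 j7 1.95
yellow 14 (np.int64(336), np.int64(222), np.float64(339.64), np.float64(221.79))
```

{"name": "carry_out", "arguments": {"commands": [[[170,0,0,0,0,0,0],[170,0,0,0,0,0,0],[170,0,0,0,0,0,0],[170,0,0,0,0,0,0]]]}}

```text
time: 14.42
ee_pos: [0.4866, -0.1002, 0.06]
eef_rot: [0.682, 0.731, -0.002, 0.001]
ft_force: [0.5, -0.6, 0.4]
width: 0.0291
```

```bash
python3 st.py; python3 -c "
from h import *
s=r.read_state();p=s['ee_pos']
plan([(p[0],p[1],.12,1.63),(.484,0.02,.13,.0)])"
```

```text
t 14.53 yaw 1.6399 barang 0.0692 [ 0.4866 -0.1002  0.06  ] T [ 0.052  0.013 -0.001] Tz [ 0.003  0.001 -0.006] F [ 0.15 -0.34  0.39] w 0.0291 j7 1.95
yellow 13 (np.int64(337), np.int64(221), np.float64(339.77), np.float64(221.54))
[-0.008 -0.003 -2.401] [-0.012  0.039  0.114]
[ 4.793  0.225 -2.818] [ 0.023  0.04  18.792]
```

{"name": "carry_out", "arguments": {"commands": [[[170,0,0,-0.8,0,0,0],[170,0,0,-1.7,0,0,0],[170,0,0,-2.6,0,0,0],[170,0.8,0,-2.8,0,0,2],[170,1.6,0.1,-2.8,0,0,4],[255,2.4,0.1,-2.8,0,0,6],[255,3.2,0.2,-2.8,0,0,8],[255,4,0.2,-2.8,0,0,10],[255,4.8,0.2,-2.8,0,0,12],[255,4.8,0.2,-2.8,0,0,14],[255,4.8,0.2,-2.8,0,0,16],[255,4.8,0.2,-2.8,0,0,18]]]}}

```text
time: 16.02
ee_pos: [0.4833, 0.0201, 0.1295]
eef_rot: [0.999, 0.032, -0.001, 0.002]
ft_force: [0.4, -0.1, -0.1]
width: 0.0008
```

```bash
python3 - <<'E'
from h import *
s=r.read_state(); print(tyaw(s),s['ee_pos'],s['joint_positions'].round(2))
im=r.camera('top'); cv2.imwrite('pics/t8.png',im)
im=r.camera('side'); cv2.imwrite('pics/s8.png',cv2.resize(im[180:300,270:430],None,fx=5,fy=5))
E
```

```text
0.06346456044717734 [0.48328631 0.02012342 0.12953494] [-0.97  0.11  0.89  1.98 -0.09  1.1   0.03]
```

View pics/t8.png

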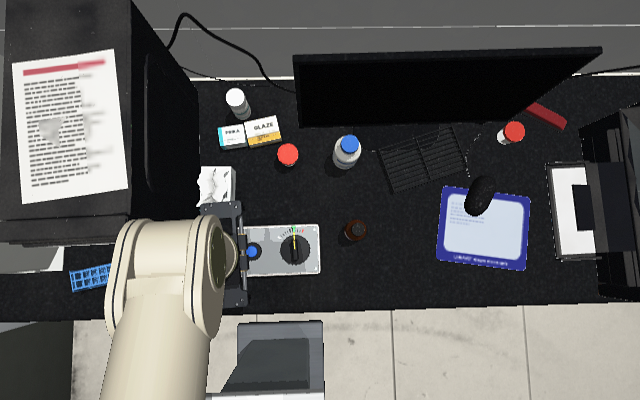

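View pics/s8.png

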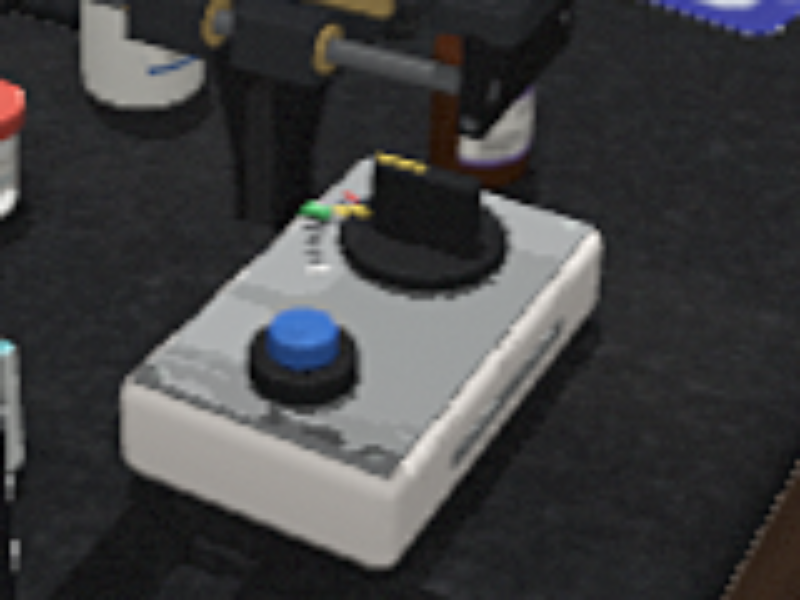

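The top view now shows the dial at (294,249), unobstructed, with the pointer almost straight at the clip. I'll measure it sub-pixel.

```bash
python3 - <<'E'
from h import *
im=np.mean([r.camera('top').astype(float) for _ in range(3)],0)
cv2.imwrite('pics/z8.png',cv2.resize(im[218:272,268:322].astype(np.uint8),None,fx=11,fy=11,interpolation=cv2.INTER_NEAREST))
b,g,rr=[im[...,i] for i in range(3)]
Wg=np.clip(g-np.maximum(b,rr)-20,0,None);Wy=np.clip(np.minimum(g,rr)-b-25,0,None);Wr=np.clip(rr-np.maximum(b,g)-25,0,None)
for nm,W,rows in(('g',Wg,range(224,235)),('y',Wy,range(230,254))):
    for v in rows:
        w=W[v,280:310]
        if w.sum()>20: print(nm,v,round((w*np.arange(280,310)).sum()/w.sum(),2),round(w.sum()))
# dial skirt fit
A=(.485,-.0997)
for a in(0,.03,.06,.09,.12): print(a,'r40',proj('top',[A[0]+.04*np.cos(a),A[1]+.04*np.sin(a),.05]).round(2),'r48',proj('top',[A[0]+.048*np.cos(a),A[1]+.048*np.sin(a),.051]).round(2),'bar',[proj('top',[A[0]+q*np.cos(a),A[1]+q*np.sin(a),.083]).round(2) for q in(0,.02)])
E
```

```text
g 226 293.42 149
g 227 293.25 276
g 228 293.49 149
g 229 293.49 146
g 230 293.51 130
g 231 293.49 130
y 232 293.44 136
y 233 293.49 226
y 234 293.57 222
y 235 293.69 111
y 236 293.63 185
y 237 293.65 160
y 238 293.92 126
y 239 293.93 114
y 240 293.5 64
y 241 293.56 134
y 242 293.69 149
y 243 293.92 126
y 244 293.91 133
y 245 294.0 121
y 246 294.0 122
y 247 294.13 138
y 248 294.13 138
0 r40 [294.54 231.78] r48 [294.46 228.31] bar [array([294.29, 249.43]), array([294.12, 240.38])]
0.03 r40 [294.02 231.8 ] r48 [293.84 228.33] bar [array([294.29, 249.43]), array([293.85, 240.39])]
0.06 r40 [293.51 231.84] r48 [293.22 228.38] bar [array([294.29, 249.43]), array([293.58, 240.41])]
0.09 r40 [292.99 231.89] r48 [292.59 228.44] bar [array([294.29, 249.43]), array([293.31, 240.43])]
0.12 r40 [292.47 231.96] r48 [291.98 228.52] bar [array([294.29, 249.43]), array([293.04, 240.47])]
```

View pics/z8.png

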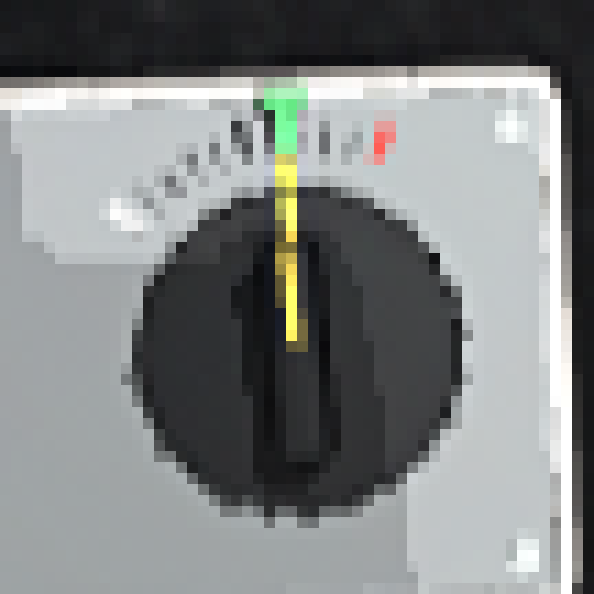

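The pointer lies in line with the clip to within about 0.01–0.02 rad. Next is the button.

```bash
python3 - <<'E'
from h import *
for n,u,v in(('top',251.25,251.11),('side',330.6,244.0)):
    for z in(.055,.06,.065,.07): print(n,z,onz(n,u,v,z).round(4))
s=r.read_state()
plan([(.484,-.002,.08,.063),(.484,-.002,.065,.063),(.484,-.002,.05,.063)])
si=cv2.imread('pics/side0.png')[235:262,315:348]; cv2.imwrite('pics/bt.png',cv2.resize(si,None,fx=16,fy=16,interpolation=cv2.INTER_NEAREST))
E
```

```text
top 0.055 [ 0.4834 -0.0005  0.055 ]
top 0.06 [ 0.4835 -0.0012  0.06  ]
top 0.065 [ 0.4836 -0.002   0.065 ]
top 0.07 [ 0.4836 -0.0028  0.07  ]
side 0.055 [ 0.4941 -0.0217  0.055 ]
side 0.06 [ 0.4907 -0.0157  0.06  ]
side 0.065 [ 0.4872 -0.0097  0.065 ]
side 0.07 [ 0.4838 -0.0037  0.07  ]
[-0.035  0.878  1.984] [0.039 0.013 0.116]
[-0.034  0.876  2.584] [0.039 0.013 0.116]
[-0.033  0.874  3.184] [0.039 0.013 0.116]
```

View pics/bt.png

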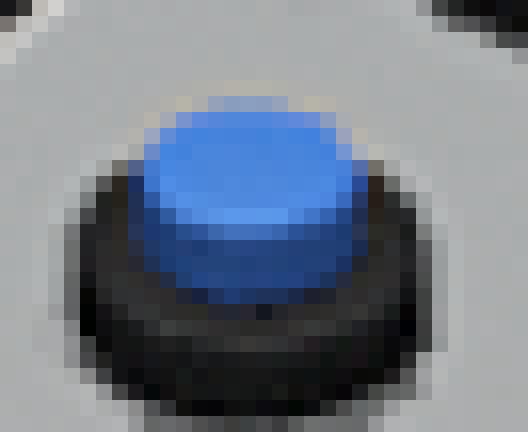

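The blue cap's top ellipse is centred at (330.1,244.5) in the side view, which puts the button top at z≈0.068. I'll go above it, then press.

{"name": "carry_out", "arguments": {"commands": [[[255,0,0.9,0.5,0,0,0],[255,0,0.9,1,0,0,0],[255,0,0.9,1.5,0,0,0],[255,0,0.9,2,0,0,0],[255,0,0.9,2,0,0,0]]]}}

```text
time: 16.9
ee_pos: [0.4842, -0.0022, 0.0786]
eef_rot: [0.999, 0.037, -0.001, 0.002]
ft_force: [-0.7, 0.4, 0.6]
width: 0.0007
```

```bash
python3 - <<'E'
from h import *
s=r.read_state(); print(s['ee_pos'],s['ft_force'],s['width'])
im=r.camera('side'); cv2.imwrite('pics/s9.png',cv2.resize(im[180:300,270:430],None,fx=5,fy=5))
E
```

```text
[ 0.48420297 -0.00223859  0.07859966] [-0.70197426  0.38428004  0.5934389 ] 0.0006588398439790093
```

View pics/s9.png

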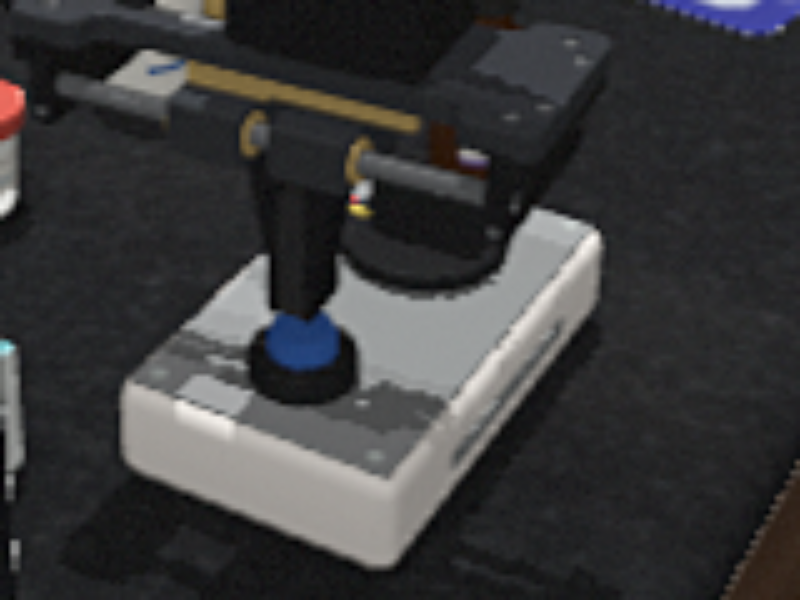

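The fingers are centred over the button.

{"name": "carry_out", "arguments": {"commands": [[[255,0,0,0.2,0,0,0],[255,0,0,0.4,0,0,0],[255,0,0,0.5,0,0,0],[255,0,0,0.6,0,0,0],[255,0,0,0.6,0,0,0]]]}}

```text
time: 17.58
ee_pos: [0.4847, -0.0023, 0.0643]
eef_rot: [0.999, 0.037, -0.001, 0.002]
ft_force: [-0.5, 1.4, 3.4]
width: 0.0002
```

```bash
python3 - <<'E'
from h import *
s=r.read_state(); print(s['ee_pos'],s['ft_force'])
E
```

```text
[ 0.48471645 -0.00225266  0.06428355] [-0.54694888  1.43647984  3.3621309 ]
```

{"name": "carry_out", "arguments": {"commands": [[[255,0,0,0.06,0,0,0],[255,0,0,0.12,0,0,0],[255,0,0,0.12,0,0,0]]]}}

```text
time: 17.95
ee_pos: [0.4848, -0.0023, 0.0621]
eef_rot: [0.999, 0.037, -0.001, 0.001]
ft_force: [-6.6, 0.8, 18.7]
width: 0.0007
```

```bash
python3 - <<'E'
from h import *
s=r.read_state(); print(s['ee_pos'],s['ft_force'])
E
```

```text
[ 0.48481462 -0.00226868  0.06213851] [-6.56211411  0.7830443  18.71646246]
```

The button bottomed out: 19 N at z=0.0621. I'll release and retreat.

{"name": "carry_out", "arguments": {"commands": [[[255,0,0,0,0,0,0],[255,0,0,-0.4,0,0,0],[255,0,0,-1,0,0,0],[255,0,0,-2,0,0,0],[255,0,0,-3,0,0,0],[255,-0.5,-0.8,-3.5,0,0,0],[255,-1,-1.6,-3.5,0,0,0],[255,-1.5,-2.5,-3.5,0,0,0],[255,-1.5,-2.5,-3.5,0,0,0],[255,-1.5,-2.5,-3.5,0,0,0]]]}}

```text
time: 19.2
ee_pos: [0.4435, 0.057, 0.1501]
eef_rot: [0.999, 0.037, -0.001, 0.001]
ft_force: [0.2, -0.5, -0.1]
width: 0.0005
```

```bash
python3 - <<'E'
from h import *
s=r.read_state(); print(s['ee_pos'],s['ft_force'],s['joint_vel'].round(3))
im=r.camera('top'); cv2.imwrite('pics/t10.png',im); a=cv2.imread('pics/top0.png')
for bx in((210,250,335,375),(125,175,325,370),(140,170,270,305)): print('bottle diff',np.abs(im[bx[0]:bx[1],bx[2]:bx[3]].astype(int)-a[bx[0]:bx[1],bx[2]:bx[3]]).mean())
b,g,rr=[im[...,i].astype(float) for i in range(3)]
Wg=np.clip(g-np.maximum(b,rr)-20,0,None);Wy=np.clip(np.minimum(g,rr)-b-25,0,None)
for W,rows in((Wg,range(228,232)),(Wy,range(232,240))): print([round((W[v,280:310]*np.arange(280,310)).sum()/(W[v,280:310].sum()+1e-9),2) for v in rows])
cv2.imwrite('pics/tz10.png',cv2.resize(im[130:285,230:390],None,fx=4,fy=3.8))
im=r.camera('side'); cv2.imwrite('pics/s10.png',cv2.resize(im[130:300,250:430],None,fx=4,fy=3.5))
E
```

```text
[0.44350336 0.05703253 0.15005236] [ 0.22499679 -0.53894475 -0.06423223] [ 0.011  0.012  0.006 -0.001 -0.003 -0.002  0.001]
bottle diff 1.029375
bottle diff 0.8896296296296297
bottle diff 0.981904761904762
[np.float64(293.49), np.float64(293.49), np.float64(293.51), np.float64(293.5)]
[np.float64(293.43), np.float64(293.49), np.float64(293.57), np.float64(293.69), np.float64(293.62), np.float64(293.65), np.float64(293.9), np.float64(293.9)]
```

View pics/tz10.png

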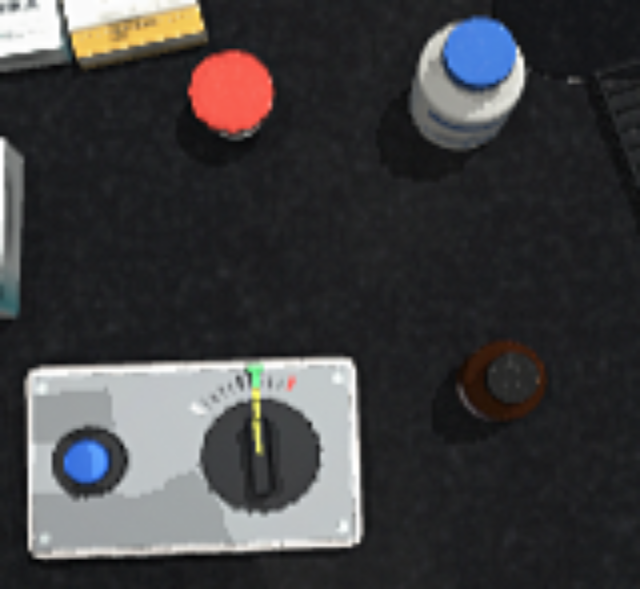

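View pics/s10.png

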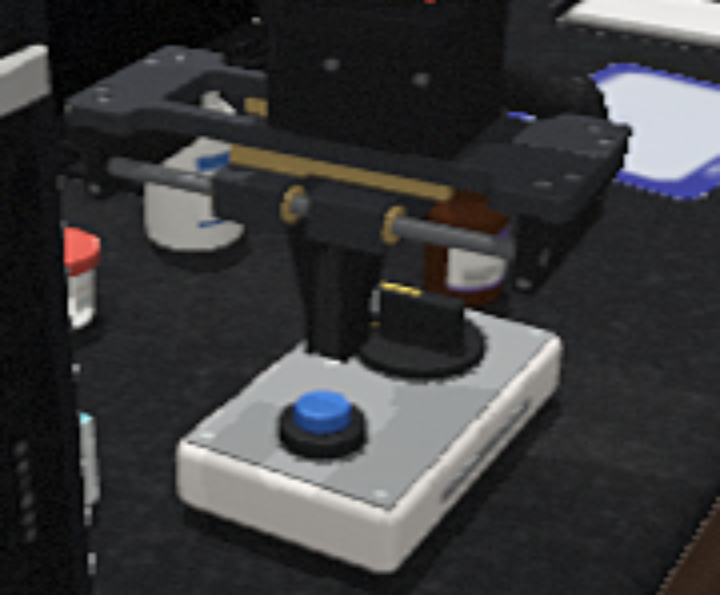

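The pointer is in line with the clip, the button is back up, the bottles and cup haven't moved, and the arm is clear. I'm handing the job in.

```bash
python3 -c "
from bench import r
print(r.close_job())"
```

```text
the job is handed in; nothing more can be done
None
```

I set the timer as asked and handed the job in at about 19 s of the 64 s allowed; the hand-in reports no verdict.

- **Winding up:** I turned the dial clockwise past the red mark until it met its end stop, about 1.3 rad from the start. I held it there for more than 1 s at about 0.27–0.32 N m measured at the wrist. That is above the firm limit of 0.18 and below the strain limit of 0.46.
- **Setting:** I turned the dial back and let go with the pointer at the green clip. The top view after release put it within about 0.02 rad of the clip, and it had not moved after the button press.
- **Start button:** I pressed it until it bottomed out (about 19 N, roughly 6 mm down) and released it. The last side view shows it back up.
- **Surroundings:** The top-view image around both bottles and the cup was unchanged from the start, and the arm ended clear of everything.
- **Check that disagreed:** The side camera put the pointer about 0.25 rad short of the clip during setting. The pointer strip lies above the 50 mm height I assumed, so I relied on the gripper angle and the top view, which agreed.

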